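# Index the sample carousel one notch to bring the bottle into the beam

### The job

The vial standing in the beam, between the lens and the iris at the far side of the indexing carousel, has been measured; the round bottle in a nest beside it is next (a square filter cube stands on its other side). With closed fingertips, press the plunger's dished thumb button down to free the carousel, turn the carousel one notch the way that brings the bottle into the beam, and let the plunger spring fully up into the new notch. Do not touch or lift what stands in the nests, which must ride along upright, and leave the loose things around where they are.

Things in the scene. Friction and masses are not known exactly. Their poses are not given: they have to be found in the camera images.
- button_dish (a point): Centre of the dish floor of the plunger's round black thumb button, 44 mm across, at the carousel's rim on the robot's side, 124 mm from the spindle. The dish is 37 mm across inside, its rim 5 mm high, its floor 132 mm above the table when up. It goes down as pressed and round with the carousel. Closed fingertips in the dish can both press it and push it round.
- plunger (a joint): How far the button is pressed, m: 0 = up, pin seated in a notch; 0.012 = bottom stop. Spring: about 3 N up, 7 N at the bottom. From 0.0105 on the pin is below the notched plate and the carousel is free. Let go between notches, the pin rides under the plate with the button about 9 mm down. The tapered pin pulls itself into a notch when let up within 3 mm (0.03 rad) of it.
- deck (a joint): Angle of the carousel, rad, 0 at the start, growing counterclockwise seen from above. Eight notches, pi/4 apart, one of them at 0. Once freed it turns with little friction; with the pin in a notch it is locked.
- spindle (a point): On the carousel's vertical turning axis, on top of the deck, 92 mm above the table. A grey fixed base carries a steel plate (216 mm across) with eight notches in its edge; above it turns an aluminium deck (188 mm across) with eight black square nests, 34 mm inside, walls 6 mm high, centres 70 mm from the axis. The point does not turn; its x axis points to the beam station, away from the button.
- beam (a point): Fixed point on the optical axis between the lens mount and the iris mount, over the beam station: 70 mm from the turning axis, 108 mm above the table. Its y axis lies along the beam.
- filter_cube_centre (a point): Centre of a black square filter cube, 30 x 30 x 32 mm (tall), loose in the nest on the other side of the beam station from the bottle.
- amber_bottle_centre (a point): Centre of the round bottle with a black screw cap, 27 mm across and 65 mm tall, a little larger than the vials; loose in a nest next to the beam station, on one side of it or the other.
- vial_mid_centre (a point): Centre of the small vial, 22 mm across and 60 mm tall, that stands in the beam station's nest at the start; loose.
- vial_side_centre (a point): Centre of a second vial of the same size, loose, two nests counterclockwise (seen from above) from the beam station.
- lens: Lens mount on a post and slotted base, 70 x 44 x 129 mm, fixed; origin under its foot. Stands on one side of the beam station, about 120 mm from it along the beam.
- iris: Iris mount on a post and slotted base, 70 x 61 x 121 mm, on an 8 mm spacer, fixed; origin under its foot. Stands on the other side of the beam station, about 120 mm from it.
- can_tall: Bystander: round objective can, 37 mm across, 58 mm tall, loose; origin under its centre.
- can_short: Bystander: round objective can, 37 mm across, 46 mm tall, loose; origin under its centre.
- post_stand: Bystander: steel post standing, 13 mm across, 75 mm tall, loose; origin under its centre.
- fork_left: Bystander: black clamping fork lying on the table, 25 x 60 x 16 mm, loose; origin under its centre.
- fork_right: Bystander: another clamping fork, the same size, loose; origin under its centre.
Not all that is in view belongs to the job. What is shaped like the part that bears vial_mid_centre but red or yellow is not meant.

How it is judged:
By the outcome, as a careful person would: the job done as asked, in the order asked, and still so for the second after the job is handed in, with the robot touching nothing.
It also fails if it takes over 42 s, if anything falls off the work surface, if the arm or the gripper's body presses on something with over 40 N, if the wrist force passes 120 N, or if a joint passes its speed limit or range.

### The arm

A 6-joint arm with a two-finger parallel gripper is mounted at the origin on a cart in front of the work surface, level with it; the furniture and walls round the work are solid. World frame = base frame: x ahead of the robot, y to its left, z up, the work surface at z = 0. Lengths are in mm, angles in rad, forces in N, time in s.
With the tool pointing down it reaches from about 350 to 975 mm from the base axis. Payload 7.1 kg.
Tool frame: the origin (TCP) lies midway between the tips of the shut fingers; the grasp point (between the pads) lies 19 mm behind it (ctrl.tcp_to_grasp is the distance from the TCP to the grasp point, in mm); z points along the fingers, y is the line along which they close (so a half turn about z gives the same grasp; the last joint's range is limited). The gripper opens to 88 mm and grips with 3 to 60 N. Pads are 20 mm wide; open, the fingers measure 115 mm over their backs; the gripper's body (75 mm by 178 mm) begins 61 mm behind the grasp point.
Start: joints at [-1.306, 0.423, 1.63, -0, 1.089, -0.019], TCP at [175.022, -599.977, 222.675] pointing down, gripper open.
Joint ranges: [-3, 3], [-0.9, 2.11], [0.09, 2.58], [-1.31, 4.45], [0.11, 2.69], [-2.54, 2.54]. Speed limits (rad/s): [2.39, 2.39, 3.01, 3.14, 3.14, 3.14].

### API

Orientations are given as a rotation vector (axis times angle).
In Python, from workcell import get_obs, cams, ticket, boxes_of, ctrl gives the robot as it stands.
- The arm moves only by the shell command python3 -m creep 'ROWS' [OPENING]. ROWS is JSON, one flat list of numbers, 4 for each row, row after row: the shift along the world's x, y, z in m, then the turn about the world's z in rad. In form: [tx, ty, tz, spin, tx, ty, tz, spin, ...]. A call has 1 to 10 rows; each row is the pose to reach, as a shift and turn from the pose commanded when the call began; what a row does not reach only later rows make up. A row lasts 1/12 s, in which the tool goes at most 41.7 mm and 7.16 degrees, less where a joint would pass 70% of its speed; a pose out of reach is approached as far as the arm can. A call with a gripper value outside its range is refused whole. OPENING is the opening, from 0 (shut) to 1 (fully open), set as the call begins (- or left out, the last holds). The fingers move at their own pace and stop on an object; the grip force is fixed at half the most. Time passes only in rows, so rows that repeat a pose let the fingers close. It gives the time, the measured TCP pose, the force, the opening and the grip force at its end, in the units of the state.
- get_obs(): the state, without advancing time (a new reading comes with each control period).
- cams.get_image(name): name is "scene" or "top" or "wrist"; returns (picture, depth): 400x640x3 uint8, red, green, blue; 400x640 float32, mm along the optical axis (not along the pixel's ray), 0 where there is no reading.
- cams.get_calibration(name): a dict with "mtx" (3x3 intrinsics, pixels), "R" (3x3) and "t" (3): a world point X has camera coordinates R X + t; the wrist camera has in their place "mount" (4x4, takes a point from camera to tool coordinates, whose origin is the TCP and whose axes are the flange's). Camera axes: x right, y down, z forward; pixel columns grow to the right and rows downward; lengths in mm; the calibration is good to about 2 mm. A picture is of the moment at which its call begins: read the wrist's pose just before it. get_calibration takes no time and is no camera call.
- ticket.close_job(): hands the job in; it is judged then, once.
Trained networks look in the newest picture that a camera, given by its name, has taken for a name from the list of things; names that differ only in an ending like _2 or _b are one class to them, and where a whole thing is asked for, a point or a joint stands for the part that bears it (a point fixed in the world has none). Each returns a list of dicts, best first, with "score" (0 to 1); they miss things now and then, are a little off and sometimes report something else, mostly with a low value. They report only what shows in the picture. A call takes as long as a camera call. They do not tell look-alikes from the thing itself.
- boxes_of(camera, target): "centre" ([column, row] in pixels, amid what is visible of it).
The state is a dict: "t": time; "qpos": joint angles; "qvel": joint speeds; "joint_torque": joint torques, N m; "ee_pos": TCP position; "orientation": TCP orientation; "ft_force": force on the tool from outside, world axes, zero at the start; "moment": the same for the moment, N m; "width": finger opening in mm; "grasp_force": force on a finger pad.
Only numpy, scipy, OpenCV 4.12 (cv2) and the standard library are available. Lean on these libraries where they do the work, as an engineer would, in place of code of your own. Each camera call takes 0.05 s, during which the arm holds its last target. There are 200 camera calls.

## Working session

There is one attempt and no reset: what is moved stays moved. The work goes in short steps, Python scripts to look and compute and a shell command to move; the robot and the scene stay as the last step left them, time stands still between calls to the robot, and variables do not carry over. Pictures are saved under pics/ and viewed, at most 10 in all, crops included, and the job is handed in when it is done.

```bash
mkdir -p pics
cat > h.py <<'E'
import numpy as np, cv2
from workcell import get_obs, cams, ticket, boxes_of, ctrl
def shot(n,f):
    im,d=cams.get_image(n); cv2.imwrite('pics/'+f,im[:,:,::-1]); np.savez('pics/'+f+'.npz',im=im,d=d); return im,d
def world(n,px,d):
    c=cams.get_calibration(n); u,v=px
    p=np.linalg.inv(c['mtx'])@np.array([u,v,1.])*d
    return np.array(c['R']).T@(p-np.array(c['t']).ravel())
def at_z(n,px,z):
    c=cams.get_calibration(n); R=np.array(c['R']); r=R.T@np.linalg.inv(c['mtx'])@np.array([px[0],px[1],1.]); o=-R.T@np.array(c['t']).ravel()
    return o+r*(z-o[2])/r[2]
E
python3 - <<'E'
from h import *
o=get_obs(); print(o)
for n in('scene','top'):
    im,d=shot(n,n+'1.png')
    for t in('button_dish','amber_bottle_centre','vial_mid_centre','filter_cube_centre','lens','iris'):
        for b in boxes_of(n,t)[:4]:
            u,v=b['centre']; dd=d[int(v),int(u)]
            print(n,t,round(b['score'],2),np.round(b['centre']),np.round(world(n,(u,v),dd)))
E
```

```text
{'t': 0.0, 'qpos': array([-1.30599898e+00,  4.23827855e-01,  1.63066603e+00, -2.46211471e-05,
        1.08856447e+00, -1.89823543e-02]), 'qvel': array([ 6.24136625e-04,  7.35213363e-05, -4.21011314e-04,  1.01010338e-03,
        6.23289118e-04, -6.61075902e-05]), 'joint_torque': array([-4.74392746e-04, -5.44622648e+01, -2.73669022e+01,  6.43334398e-02,
        2.27301603e-02, -1.28702281e-04]), 'ee_pos': array([ 174.88060696, -599.47952387,  221.91920683]), 'orientation': array([-3.10858132e+00, -4.44078332e-01,  3.16106693e-04]), 'ft_force': array([-0.42706306, -0.24532983,  0.25913269]), 'moment': array([-0.0445227 , -0.02273863,  0.01540394]), 'grasp_force': 0.0, 'width': 87.72617503993999}
scene button_dish 0.53 [341. 206.] [454. -50. 131.]
scene amber_bottle_centre 0.49 [328. 208.] [523. -59.  95.]
scene vial_mid_centre 0.58 [315. 179.] [629. -90. 128.]
scene vial_mid_centre 0.55 [267. 244.] [538. 109.  35.]
scene filter_cube_centre 0.73 [334. 187.] [ 597. -133.  107.]
scene filter_cube_centre 0.71 [340. 209.] [439. -36. 135.]
scene lens 0.6 [270. 215.] [660.  32.  40.]
scene iris 0.52 [355. 186.] [ 610. -214.   84.]
top button_dish 0.47 [335. 221.] [461. -56. 131.]
top amber_bottle_centre 0.58 [330. 167.] [637. -38. 159.]
top vial_mid_centre 0.44 [394. 214.] [ 496. -262.   57.]
top filter_cube_centre 0.4 [361. 175.] [ 618. -143.  126.]
top lens 0.44 [314. 161.] [671.  16.  85.]
top iris 0.65 [381. 180.] [ 601. -210.  121.]
```

Run:
```python
import cv2
a=cv2.imread('pics/scene1.png')[130:290,220:420]; b=cv2.imread('pics/top1.png')[130:280,270:430]
a=cv2.resize(a,(480,384),interpolation=3);a=cv2.resize(a,(400,320)) if 0 else a
cv2.imwrite('pics/a.png',cv2.resize(cv2.imread('pics/scene1.png')[130:280,230:430],(800,600),interpolation=2))
cv2.imwrite('pics/b.png',cv2.resize(cv2.imread('pics/top1.png')[140:260,270:430],(800,600),interpolation=2))
```

```text
(no output)
```

View pics/a.png

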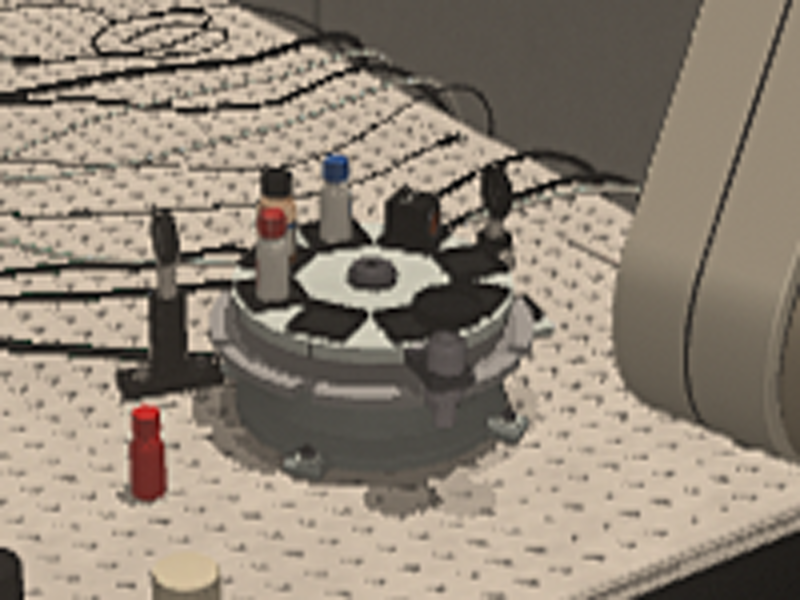

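View pics/b.png

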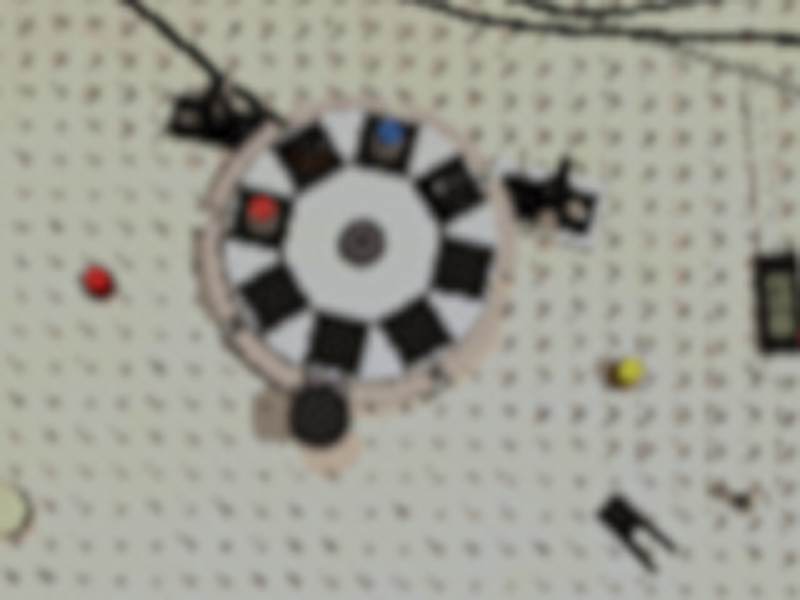

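The bottle (black cap, scene crop (277,190), top crop (308,150)) is one nest counterclockwise of the blue-capped vial in the beam (top crop (390,130)). The cube is on the other side (top crop (450,188)), and the red-capped side vial at (262,210) is two nests counterclockwise. The free-standing red and yellow vials are decoys. So the deck has to turn clockwise, and the button (top crop (319,415)) moves towards +y. Next I'll fit the geometry and check for obstacles on the way.

Run:
```python
from h import *
d=np.load('pics/top1.png.npz')['d']
c=cams.get_calibration('top'); K=np.linalg.inv(c['mtx']); R=np.array(c['R']); t=np.array(c['t']).ravel()
v,u=np.mgrid[0:400,0:640]; P=((K@np.stack([u.ravel(),v.ravel(),np.ones(u.size)]))*d.ravel()-t[:,None]).T@R
P=P.reshape(400,640,3)
sp=at_z('top',(342.4,188.6),100); print('spindle',sp)
for p in((333.8,223.0),(335,221)): print('btn',at_z('top',p,134),)
m=(d>0)&(np.hypot(P[...,0]-455,P[...,1]+52)<40)&(P[...,2]>120)&(P[...,2]<150)
q=P[m]; print(len(q),q.mean(0),q.min(0),q.max(0))
m=(d>0)&(P[...,2]>82)&(P[...,2]<102)&(np.hypot(P[...,0]-sp[0],P[...,1]-sp[1])<98)
q=P[m][:,:2].astype(np.float32); print('deck',cv2.minEnclosingCircle(q),q.mean(0))
b=q=None
m=(d>0)&(P[...,2]>170); q=P[m]; print('tall',len(q), q.min(0) if len(q) else '',q.max(0) if len(q) else '')
print(P[::40,::64,2].round())
print(cams.get_calibration('wrist'))
```

```text
spindle [574.48929516 -81.51699998 100.        ]
btn [455.14400684 -53.69509682 134.        ]
btn [461.81314714 -57.55187273 134.        ]
138 [457.39736243 -51.61735546 132.67418801] [435.9232988  -70.88205732 121.7279634 ] [478.31637934 -31.16437958 148.9756185 ]
deck ((575.1447143554688, -78.34473419189453), 96.5242691040039) [570.62115 -78.29796]
tall 45506 [ -81.77776042 -847.02394786  170.05006641] [1224.15633061  793.55681956  890.49670051]
[[   4.    3.  286.  -12.   -3.   -9.    7. -852. -352.  219.]
 [   3.   -4.   -7.   19.   10.   -5.    6. -855. -364.  205.]
 [  26.   -1.   -2.    4.   -6.    2.    3. -844. -375.  199.]
 [  -1.  -11.    5.   -0.   -2.    7.    5. -851. -386.  185.]
 [  -4.    7.   -7.  122.   27.   12.    4. -869. -402.  172.]
 [  -1.   -8.   -2.    3.   -8.   89.    3. -846. -417.  162.]
 [   6.   -3.    2.    5.   -0.   -0.   -3. -844. -424.  164.]
 [-833. -831. -873. -842. -851. -848. -851. -849. -433.  142.]
 [-860. -857. -856. -849. -846.  383.  675. -841.  591.  141.]
 [-830. -849. -845. -826. -851.  567.  851.  800.  697.  127.]]
{'mtx': array([[298.29341374,   0.        , 318.84058754],
       [  0.        , 298.29341374, 196.62876624],
       [  0.        ,   0.        ,   1.        ]]), 'mount': array([[ 4.60010235e-04, -9.63109846e-01, -2.69108182e-01,
         7.47070631e+01],
       [ 9.99999882e-01,  4.84772173e-04, -2.55609905e-05,
        -7.74344060e-01],
       [ 1.55074200e-04, -2.69108138e-01,  9.63109955e-01,
        -1.63331259e+02],
       [ 0.00000000e+00,  0.00000000e+00,  0.00000000e+00,
         1.00000000e+00]])}
```

View pics/scene1.png

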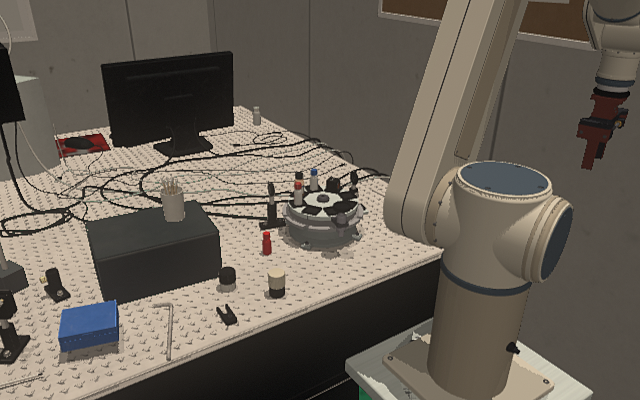

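The scene shows a clear path for the arm. The button is at about (456,-53). I'll go above it with the fingers closed.

```bash
python3 -m creep '[0.016,0.03,0.013,0, 0.034,0.064,0.02,0, 0.052,0.1,0.02,0, 0.07,0.135,0.02,0, 0.088,0.17,0.02,0, 0.106,0.205,0.02,0, 0.124,0.24,0.02,0, 0.141,0.274,0.02,0, 0.141,0.274,0.02,0]' 0 && python3 -m creep '[0.016,0.03,0,0, 0.034,0.064,0,0, 0.052,0.1,0,0, 0.07,0.135,0,0, 0.088,0.17,0,0, 0.106,0.205,0,0, 0.124,0.24,0,0, 0.14,0.273,0,0, 0.14,0.273,0,0,0.14,0.273,0,0]'
python3 - <<'E'
from h import *
o=get_obs(); print(o['t'],o['ee_pos'],o['orientation'],o['width'],o['ft_force'])
im,d=shot('wrist','w1.png')
np.savez('pics/pose.npz',p=o['ee_pos'],r=o['orientation'])
for b in boxes_of('wrist','button_dish'): print(b)
E
```

```text
t: 1.45
ee_pos: [317.4, -321.0, 242.6]
orientation: [-3.107, -0.45, -0.001]
ft_force: [-0.3, -0.0, -0.5]
width: 31.1
grasp_force: 0.0
t: 2.28
ee_pos: [456.7, -51.7, 242.7]
orientation: [3.109, 0.45, 0.0]
ft_force: [-0.9, -0.4, 0.4]
width: 0.5
grasp_force: 0.0
2.2833 [456.706498   -51.72257089 242.71124548] [3.10893029e+00 4.50344241e-01 2.61982526e-04] 0.4586141866090432 [-0.92020655 -0.3519089   0.35247489]
{'centre': [316.7, 196.8], 'score': 0.57}
```

View pics/w1.png

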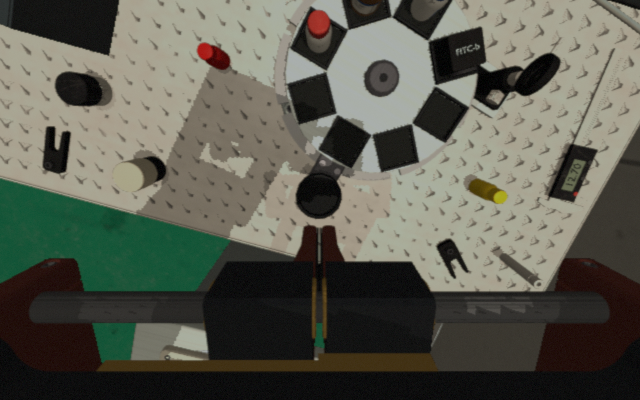

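The wrist view shows the button at (319,196), the spindle knob at (382,77), and the fingertips just below the button at (319,235). Next I'll locate the button and spindle precisely.

```bash
cat >> h.py <<'E'
from scipy.spatial.transform import Rotation as Ro
def wcloud(d,p,r):
    c=cams.get_calibration('wrist'); v,u=np.mgrid[0:400,0:640]
    P=np.linalg.inv(c['mtx'])@np.stack([u.ravel(),v.ravel(),np.ones(u.size)])*d.ravel()
    M=np.array(c['mount']); P=M[:3,:3]@P+M[:3,3:]
    return (Ro.from_rotvec(r).as_matrix()@P).T.reshape(400,640,3)+p
def fit(q):
    A=np.c_[2*q,np.ones(len(q))]; s=np.linalg.lstsq(A,(q**2).sum(1),rcond=None)[0]; return s[:2],np.sqrt(s[2]+s[:2]@s[:2])
E
python3 - <<'E'
from h import *
z=np.load('pics/w1.png.npz'); im,d=z['im'],z['d']; o=np.load('pics/pose.npz'); P=wcloud(d,o['p'],o['r'])
X=P[...,0];Y=P[...,1];Z=P[...,2]
m=(d>0)&(np.hypot(X-456,Y+53)<35)&(Z>115)&(Z<150); m[:, :280]=0; m[:,360:]=0; m[225:]=0
q=P[m]; print('btn z',np.percentile(q[:,2],[1,10,50,90,99]),q.mean(0),len(q))
print('minencl',cv2.minEnclosingCircle(q[:,:2].astype(np.float32)), 'mid',(q.min(0)+q.max(0))/2)
n=np.uint8(m); cs=max(cv2.findContours(n,0,1)[0],key=len)[:,0]; print('contour fit',fit(np.array([P[v,u,:2] for u,v in cs])))
f=m&(np.hypot(X-q[:,0].mean(),Y-q[:,1].mean())<12); print('floor',np.median(Z[f]))
# deck
m=(d>0)&(Z>87)&(Z<97)&(im.min(2)>120)&(np.hypot(X-575,Y+80)<100); q=P[m]; print('deck',len(q),np.median(q[:,2]))
n=cv2.morphologyEx(np.uint8((d>0)&(Z>84)&(Z<200)&(np.hypot(X-575,Y+80)<97)),2,np.ones((3,3)))
m=(d>0)&(Z>94)&(np.hypot(X-575,Y+80)<25); q=P[m]; print('knob',len(q),(q.min(0)+q.max(0))/2,q.max(0)-q.min(0),q.mean(0))
E
```

```text
btn z [131.3774451  132.43910828 133.69917768 138.351581   139.24493612] [456.11714009 -50.2055478  134.68958466] 1684
minencl ((456.0569763183594, -50.27885818481445), 21.825607299804688) mid [456.25786592 -50.28218066 135.05319517]
contour fit (array([456.24189132, -50.21229209]), np.float64(21.32457282627646))
floor 133.20417634752383
deck 12313 93.24253473952669
knob 1219 [575.19080832 -80.24024754 100.70692429] [48.86888003 48.92045792 13.41106676] [575.7407398  -77.5766119  102.45416325]
```

```bash
python3 -m creep '[-0.0005,0.0015,-0.03,0, -0.0005,0.0015,-0.065,0, -0.0005,0.0015,-0.085,0, -0.0005,0.0015,-0.092,0, -0.0005,0.0015,-0.092,0]'
python3 - <<'E'
from h import *
z=np.load('pics/w1.png.npz'); im,d=z['im'],z['d']; o=np.load('pics/pose.npz'); P=wcloud(d,o['p'],o['r'])
X=P[...,0];Y=P[...,1];Z=P[...,2]
for lo in(98,101,104):
    m=(d>0)&(Z>lo)&(np.hypot(X-575,Y+78)<20); q=P[m]; print('knob',len(q),(q.min(0)+q.max(0))[:2]/2,(q.max(0)-q.min(0))[:2],q.mean(0))
# deck outer edge: bright ring centroid over deck, enclosing
hsv=im.min(2)>110
m=(d>0)&(Z>88)&(Z<98)&hsv&(np.hypot(X-575,Y+78)<46)  # inner white octagon area incl
m2=(d>0)&(Z>97)&(np.hypot(X-575,Y+78)<46); 
q=P[m]; print('mid white',(q.min(0)+q.max(0))/2)
p2=np.array([456.2,-50.3])
o=get_obs(); print(o['t'],o['ee_pos'],o['ft_force'])
im,d=shot('wrist','w2.png'); np.savez('pics/pose2.npz',p=o['ee_pos'],r=o['orientation'])
P=wcloud(d,o['ee_pos'],o['orientation']); X=P[...,0];Y=P[...,1];Z=P[...,2]
m=(d>0)&(Z>98)&(np.hypot(X-575,Y+78)<25); q=P[m]; print('knob2',(q.min(0)+q.max(0))/2,q.mean(0),len(q))
E
```

```text
t: 2.8
ee_pos: [454.0, -52.6, 149.3]
orientation: [-3.11, -0.441, 0.006]
ft_force: [-0.1, 0.2, 0.0]
width: 0.1
grasp_force: 0.0
knob 1008 [576.54427112 -78.07944475] [32.79992433 32.96583968] [575.9646876  -77.18149088 104.0897427 ]
knob 889 [576.43069104 -77.85327286] [31.91233212 31.2107244 ] [576.30143572 -77.43736157 104.63930708]
knob 661 [576.40461604 -78.08266059] [27.95453098 27.56426735] [576.7386417  -77.84645866 105.31483052]
mid white [575.01612863 -77.91427881  93.579886  ]
2.8 [453.95583687 -52.60939497 149.33619622] [-0.14162823  0.19671331  0.04310209]
knob2 [576.52442387 -78.09073657 102.931986  ] [575.66996562 -76.94820857 104.12631962] 2227
```

View pics/w2.png

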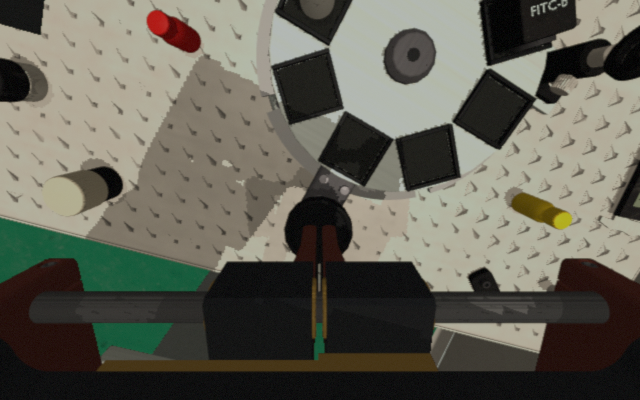

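Run:
```python
from h import *
o=get_obs(); print(o['t'],o['ee_pos'],o['orientation'],np.abs(o['qvel']).max())
im,d=shot('wrist','w3.png'); o2=get_obs(); print(o2['ee_pos'],o2['orientation'])
P=wcloud(d,o['ee_pos'],o['orientation']); X=P[...,0];Y=P[...,1];Z=P[...,2]
v,u=np.mgrid[0:400,0:640]
m=(d>0)&(Z>134.5)&(Z<141)&(np.hypot(X-456,Y+51)<26)&(v<255); m[:, :280]=0;m[:,356:]=0
m&=~((np.abs(u-319)<26)&(v>222))
q=P[m][:,:2]; c=fit(q); print(len(q),c,(q.min(0)+q.max(0))/2,q.max(0)-q.min(0))
r=np.hypot(*(q-c[0]).T); print(np.percentile(r,[5,50,95]))
m=(d>0)&(Z>98)&(np.hypot(X-576,Y+78)<25); q=P[m]; print('knob',(q.min(0)+q.max(0))/2)
cv2.imwrite('pics/w3c.png',cv2.resize(im[170:290,240:400][:,:,::-1],(640,480),interpolation=2))
```

```text
2.85 [455.13374067 -52.54246283 150.63167528] [-3.11018775e+00 -4.41303058e-01  1.87565735e-03] 0.030147854426369424
[455.95223208 -52.42165396 151.45381165] [3.11008017e+00 4.41897486e-01 1.19189349e-03]
799 (array([456.49005918, -50.31035127]), np.float64(19.84983000177335)) [457.93141703 -50.36456452] [39.79959695 43.01960208]
[18.16375974 20.00301907 21.42283141]
knob [576.67168056 -78.15023927 102.81187999]
```

View pics/w3c.png

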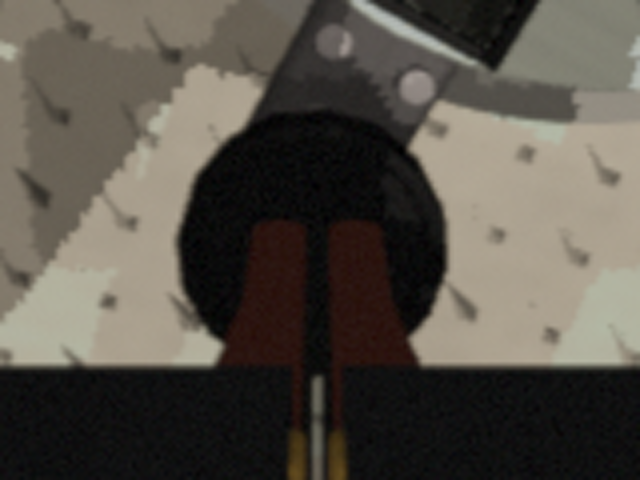

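The crop shows the tapered fingertips over the dish, slightly short of centred in y. I'll centre them, lower to just above the floor, let the arm settle and check.

```bash
python3 -m creep '[0.0005,0.002,0,0, 0.0005,0.002,-0.006,0, 0.0005,0.002,-0.014,0, 0.0005,0.002,-0.014,0, 0.0005,0.002,-0.014,0, 0.0005,0.002,-0.014,0, 0.0005,0.002,-0.014,0]'
```

```text
t: 3.48
ee_pos: [456.1, -49.4, 136.8]
orientation: [3.11, 0.444, 0.0]
ft_force: [0.4, 0.6, -0.3]
width: 0.9
grasp_force: 0.0
```

```bash
python3 -m creep '[0,-0.0007,-0.003,0, 0,-0.0007,-0.006,0, 0,-0.0007,-0.009,0, 0,-0.0007,-0.012,0, 0,-0.0007,-0.014,0, 0,-0.0007,-0.015,0, 0,-0.0007,-0.015,0, 0,-0.0007,-0.015,0, 0,-0.0007,-0.015,0]'
```

```text
t: 4.23
ee_pos: [456.4, -50.2, 121.8]
orientation: [3.11, 0.444, 0.001]
ft_force: [-0.7, 0.0, 5.8]
width: 0.6
grasp_force: 3.0
```

```bash
python3 -m creep '[0,0,-0.001,0, 0,0,-0.002,0, 0,0,-0.0025,0, 0,0,-0.0025,0, 0,0,-0.0025,0]'
python3 - <<'E'
import numpy as np
c=np.array([576.5,-78.1]); b=np.array([456.3,-50.3])
r=b-c; r*=124/np.linalg.norm(r)
for k in range(1,21):
    a=-np.pi/4*k/20; R=np.array([[np.cos(a),-np.sin(a)],[np.sin(a),np.cos(a)]]); e=R@r-r; print(k,np.round(e/1000,4))
E
```

```text
t: 4.65
ee_pos: [456.4, -50.2, 120.0]
orientation: [3.11, 0.444, 0.001]
ft_force: [-4.1, 0.0, 15.6]
width: 0.7
grasp_force: 8.4
1 [0.0012 0.0047]
2 [0.0026 0.0094]
3 [0.0041 0.014 ]
4 [0.0059 0.0186]
5 [0.0078 0.023 ]
6 [0.0099 0.0274]
7 [0.0121 0.0317]
8 [0.0145 0.036 ]
9 [0.0171 0.0401]
10 [0.0199 0.0441]
11 [0.0228 0.048 ]
12 [0.0259 0.0518]
13 [0.0291 0.0555]
14 [0.0324 0.059 ]
15 [0.0359 0.0624]
16 [0.0395 0.0657]
17 [0.0432 0.0688]
18 [0.0471 0.0718]
19 [0.0511 0.0746]
20 [0.0551 0.0772]
```

The plunger is at its bottom stop (15.6 N). Now I'll turn it clockwise along the arc, starting with the first half.

```bash
python3 -m creep '[0.0006,0.0023,0,0, 0.0012,0.0047,0,0, 0.0026,0.0094,0,0, 0.0041,0.014,0,0, 0.0059,0.0186,0,0, 0.0078,0.023,0,0, 0.0099,0.0274,0,0, 0.0121,0.0317,0,0, 0.0145,0.036,0,0, 0.0171,0.0401,0,0]'
```

```text
t: 5.48
ee_pos: [474.7, -10.1, 120.1]
orientation: [3.109, 0.444, 0.005]
ft_force: [0.1, 0.1, 12.5]
width: 0.2
grasp_force: 6.0
```

```bash
python3 -m creep '[0.0028,0.004,0,0, 0.0057,0.0079,0,0, 0.0088,0.0117,0,0, 0.012,0.0154,0,0, 0.0153,0.0189,0,0, 0.0188,0.0223,0,0, 0.0224,0.0256,0,0, 0.0261,0.0287,0,0, 0.03,0.0317,0,0, 0.034,0.0345,0,0]' && python3 -m creep '[0.002,0.0013,0,0, 0.004,0.0026,0,0, 0.004,0.0026,0,0, 0.004,0.0026,0,0, 0.004,0.0026,0,0]'
python3 - <<'E'
from h import *
o=get_obs(); im,d=shot('wrist','w4.png')
P=wcloud(d,o['ee_pos'],o['orientation']); X=P[...,0];Y=P[...,1];Z=P[...,2]
p=o['ee_pos']; print(p,o['ft_force'])
v,u=np.mgrid[0:400,0:640]
m=(d>0)&(Z>122)&(Z<130)&(np.hypot(X-511,Y-27)<26)&(v<262)
m&=~((np.abs(u-319)<30)&(v>225)); m[:,:270]=0;m[:,370:]=0
q=P[m][:,:2]; print(len(q),fit(q),(q.min(0)+q.max(0))/2,q.max(0)-q.min(0))
m=(d>0)&(Z>98)&(np.hypot(X-576,Y+78)<25); k=P[m]; print('knob',(k.min(0)+k.max(0))/2)
E
```

```text
t: 6.32
ee_pos: [508.6, 24.4, 120.1]
orientation: [3.109, 0.444, 0.004]
ft_force: [0.4, -1.7, 12.0]
width: 0.6
grasp_force: 6.0
t: 6.73
ee_pos: [512.7, 27.0, 120.2]
orientation: [3.11, 0.444, 0.005]
ft_force: [0.1, -1.4, 10.6]
width: 0.3
grasp_force: 5.8
[512.69475485  27.01161557 120.16173572] [ 0.09541982 -1.36555387 10.62963971]
710 (array([510.98022779,  26.54495651]), np.float64(19.795621122803496)) [515.64550182  26.17886587] [32.46427882 43.04930316]
knob [576.86495042 -76.24587567 102.61345198]
```

View pics/w4.png

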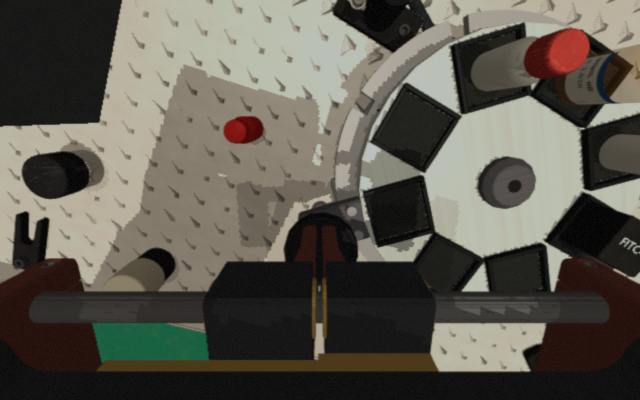

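The wrist view shows the deck turned and the button at about (511,26.5), against the planned (511.4,26.9), so it's within the notch capture range. I'll let it up slowly, straight up.

```bash
python3 -m creep '[-0.0005,-0.0002,0.001,0, -0.0007,-0.0002,0.003,0, -0.0007,-0.0002,0.005,0, -0.0007,-0.0002,0.007,0, -0.0007,-0.0002,0.009,0, -0.0007,-0.0002,0.011,0, -0.0007,-0.0002,0.012,0, -0.0007,-0.0002,0.012,0]'
```

```text
t: 7.45
ee_pos: [510.7, 27.0, 131.4]
orientation: [-3.11, -0.444, -0.001]
ft_force: [2.8, -0.0, 3.5]
width: 0.7
grasp_force: 1.6
```

There is still 3.5 N of spring force at z 131, so the pin has come up into the notch. I'll retract and verify.

```bash
python3 -m creep '[0,0,0.004,0, 0,0,0.012,0, 0,0,0.03,0, 0,0,0.06,0, 0,0,0.09,0, 0,0,0.11,0, 0,0,0.11,0, 0,0,0.11,0, 0,0,0.11,0, 0,0,0.11,0]'
python3 - <<'E'
from h import *
o=get_obs(); im,d=shot('wrist','w5.png'); s,_=shot('scene','s5.png')
P=wcloud(d,o['ee_pos'],o['orientation']); X=P[...,0];Y=P[...,1];Z=P[...,2]
m=(d>0)&(np.hypot(X-511,Y-27)<28)&(Z>112)&(Z<150); m[228:]=0
q=P[m]; c=fit(np.array([P[v,u,:2] for u,v in max(cv2.findContours(np.uint8(m),0,1)[0],key=len)[:,0]])); print('btn',c,cv2.minEnclosingCircle(q[:,:2].astype(np.float32)))
print('floor',np.median(Z[m&(np.hypot(X-c[0][0],Y-c[0][1])<12)]),o['ee_pos'],o['ft_force'])
a=np.array([456.2,-50.3])-[576.5,-78.1]; b=c[0]-[576.5,-78.1]
print('turn deg',np.degrees(np.arctan2(b[1],b[0])-np.arctan2(a[1],a[0])))
A=im[:,:,::-1][:320,80:]; B=cv2.resize(s[140:260,240:400][:,:,::-1],(560,420),interpolation=2)
cv2.imwrite('pics/f.png',cv2.resize(np.vstack([B,A]),(454,600)))
E
```

```text
t: 8.28
ee_pos: [509.2, 26.8, 239.7]
orientation: [-3.11, -0.444, 0.005]
ft_force: [-1.2, 0.2, -0.3]
width: 0.6
grasp_force: 0.0
btn (array([510.43790355,  26.44804649]), np.float64(21.259179597058697)) ((509.9902038574219, 26.30697250366211), 22.058067321777344)
floor 133.28089811991083 [509.16423411  26.81322515 239.69683786] [-1.21470445  0.17051488 -0.25412705]
turn deg -44.69991082545994
```

View pics/f.png

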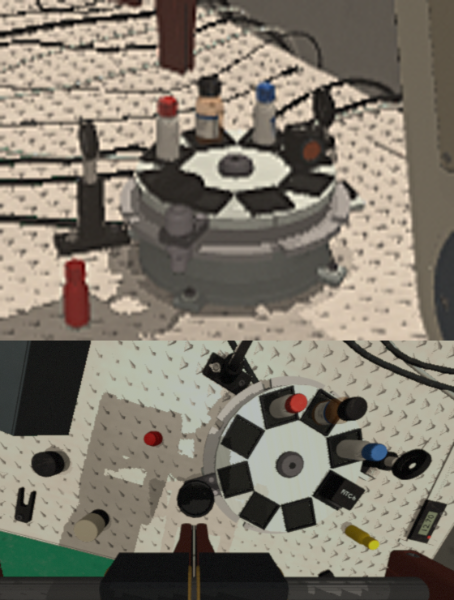

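The views show the bottle in the beam station between lens and iris, and everything in the nests upright. The dish floor is back at 133 mm, its starting height, the turn is -44.7° and nothing is touched. I'm handing it in.

```bash
python3 -c "
from workcell import ticket; print(ticket.close_job())"
```

```text
the job is handed in; nothing more can be done
None
```

The carousel is turned one notch clockwise (measured 44.7°), the bottle stands upright in the beam with its neighbours, the plunger is fully up in the new notch, and the job was handed in at about 8.4 s.

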